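Straighten the marker testers and snap the cap back on

TASK

Tidy the tester tray: slide the three marker stands back into a straight, even row, each square on a cork square of its own (whichever is nearest) with its back snug against the oak rail, and put the teal cap back on the open teal marker. Press the cap straight down until it clicks, and keep pressing after it gives so that the rubber seal under it is squeezed: finish while the gripper is still pressing the cap firmly down, do not let go or back off. Leave the spare yellow cap and everything else on the table where it is.

Things in the scene. Friction and masses are not known exactly. Their poses are not given: they have to be found in the camera images.
- tray: Fixed white board on the table, 220 mm (x) by 400 (y), 10 thick, with an oak rail on its far (+x) edge: inner face at x = +95 mm, 15 thick, top 40 mm above the table; no other rims. Three flush cork squares (68 x 72 mm) lie against the rail, centred at x = +60, y = -115, 0, +115 mm. Origin: centre of its underside; x towards the rail, y along it
- square0 (a point): Middle of the right-hand (-y) cork square on the tray's top face, where the centre of a stand's underside belongs when its back touches the rail. x towards the rail, y along it
- square1 (a point): Middle of the middle cork square on the tray's top face, where the centre of a stand's underside belongs when its back touches the rail. x towards the rail, y along it
- square2 (a point): Middle of the left-hand (+y) cork square on the tray's top face, where the centre of a stand's underside belongs when its back touches the rail. x towards the rail, y along it
- stand_coral: Stand of the closed coral marker: oak block 70 x 70 mm, 50 mm high, a 30 mm wide white marker barrel upright in its middle. Loose, 0.35 to 0.7 kg, felt sole (slides easily). Origin: centre of the block's underside; z up, x and y along its sides. Its 31 mm wide cap stays on; cap top 120 mm above the underside
- stand_violet: Stand of the closed violet marker: oak block 70 x 70 mm, 50 mm high, a 30 mm wide white marker barrel upright in its middle. Loose, 0.35 to 0.7 kg, felt sole (slides easily). Origin: centre of the block's underside; z up, x and y along its sides. Its 31 mm wide cap stays on; cap top 120 mm above the underside
- stand_open: Stand of the open marker (teal band and nib): oak block 70 x 70 mm, 50 mm high, a 30 mm wide white marker barrel upright in its middle. Loose, 0.35 to 0.7 kg, felt sole (slides easily). Origin: centre of the block's underside; z up, x and y along its sides. Above the underside: barrel to 75 mm, black seal ring to 80, white neck 17.6 mm wide with a sprung snap bead (24 mm across) at 88, taper 93 to 101, 12 mm nib up to 109 mm
- seal_top (a point): Centre of the open marker's black rubber seal ring (29 mm wide), at the top face of the slack ring, 80 mm above the stand's underside; z up along the marker. Pressed, the ring sinks against a spring of about 4 N per mm, 3 mm at most; then it is solid
- cap: Teal snap cap, 31 mm wide, 42 high, 20 g, standing mouth down on the table left or right of the tray. Origin: centre of its open rim; z up. Bore 25 mm, 37 deep; a round ridge inside, 20 mm across, 4 mm above the rim. It meets the snap bead with the rim 9 mm above the slack seal; push grows to 7 to 10 N, drops (click) at 4 to 5 mm, then the rim lands on the seal
- cap_top (a point): Centre of the teal cap's closed flat top, 42 mm above its rim; z up. When the cap is clicked on but not pushed it is 122 mm above the stand's underside, when pushed firmly 119 to 121 mm
- spare_cap: A spare yellow cap of the same shape (31 mm wide, 42 mm high, 20 g) standing on the other side of the tray; does not belong here, leave it alone. Origin: centre of its underside
- notebooks: Bystander: pile of three notebooks, 145 x 100 mm, 38 mm high. Origin: centre of its underside
- mug: Bystander: white enamel mug, 84 mm wide, 80 mm high, handle to its +y. Origin: centre of its underside
- gift_box: Bystander: speckled gift box, 99 x 99 mm, 65 mm high. Origin: centre of its underside
- pencil_box: Bystander: clear acrylic box of speckled pencils, 165 x 90 mm, 40 mm high. Origin: centre of its underside
- candle_tin: Bystander: round brass candle tin, 66 mm wide, 52 mm high. Origin: centre of its underside
- rubber_stamp: Bystander: wooden rubber stamp, 62 x 42 mm, 58 mm high. Origin: centre of its underside
Things that resemble listed ones, but are neither listed nor needed, are in the scene too. Several things have the shape of the cap; the one meant has the colours described above.

How it is judged (in metres and radians):
At the end, for the whole second after the job is handed in: Every stand upright, within 6 mm of touching the rail, within 10 mm of the middle of a cork square along the rail, turned under 0.10 rad from it; the teal cap clicked on the teal marker, rim less than 80 mm above the stand's underside, and the gripper pressing it on with more than 4 N (x of each of stand_coral, stand_violet, stand_open in the frame of tray above 0.054 m and angle between the x axis of each of stand_coral, stand_violet, stand_open and the x axis of tray, either way round below 0.1 rad and angle between each of stand_coral, stand_violet, stand_open's own z axis and vertical below 0.06 rad and (y of stand_coral in the frame of tray between -0.125 and -0.105 m or y of stand_coral in the frame of tray between -0.01 and 0.01 m or y of stand_coral in the frame of tray between 0.105 and 0.125 m) and (y of stand_violet in the frame of tray between -0.125 and -0.105 m or y of stand_violet in the frame of tray between -0.01 and 0.01 m or y of stand_violet in the frame of tray between 0.105 and 0.125 m) and (y of stand_open in the frame of tray between -0.125 and -0.105 m or y of stand_open in the frame of tray between -0.01 and 0.01 m or y of stand_open in the frame of tray between 0.105 and 0.125 m) and horizontal distance between cap and stand_open below 0.004 m and angle between the z axis of cap and the z axis of stand_open, either way round below 0.1 rad and z of cap in the frame of stand_open between 0.073 and 0.08 m and contact force between cap and stand_open above 4 N and contact force between any of the fingers, the arm and cap above 3 N); the arm keeps its last pose, push and grip.
It fails at once if the spare cap or another thing on the table is moved by more than 20 mm or tipped over (distance of any of spare_cap, notebooks, mug, gift_box, pencil_box, candle_tin, rubber_stamp from where it was at the start of the episode above 0.02 m or angle between any of spare_cap, notebooks, mug, gift_box, pencil_box, candle_tin, rubber_stamp's own z axis and vertical above 0.5 rad).
It also fails if it takes over 67 s, if anything falls off the work surface, if the arm or the gripper's body presses on something with over 40 N, if the wrist force passes 120 N, or if a joint passes its speed limit or range.

ROBOT

A 7-joint arm with a two-finger parallel gripper is mounted at the origin on the work surface. World frame = base frame: x ahead of the robot, y to its left, z up, the work surface at z = 0. Lengths are in m, angles in degrees, forces in N, time in s.
With the tool pointing down it reaches from about 0.425 to 0.875 m from the base axis. Payload 4.7 kg.
Tool frame: the origin (TCP) lies midway between the tips of the shut fingers; the grasp point (between the pads) lies 19 mm behind it (env.grip_depth is the distance from the TCP to the grasp point, in m); z points along the fingers, y is the line along which they close (so a half turn about z gives the same grasp; the last joint's range is limited). The gripper opens to 87 mm and grips with 3 to 60 N. Pads are 19 mm wide; open, the fingers measure 117 mm over their backs; the gripper's body (75 mm by 190 mm) begins 51 mm behind the grasp point.
Start: joints at [-62.905, 18.392, -4.016, 83.108, 1.295, 78.541, -3.26], TCP at [0.288, 0.583, 0.198] pointing down, gripper open.
Joint ranges: [-163.93, 163.93], [-17.29, 119.83], [-79.2, 71.16], [3.27, 140.29], [-89.18, 269.18], [5.43, 117.66], [-154.24, 154.24]. Speed limits (degrees/s): [147.25, 147.25, 180, 180, 180, 180, 180].

INTERFACE

Orientations are given as [roll, pitch, yaw] about the fixed x, y, z axes, in that order (R = Rz(yaw) Ry(pitch) Rx(roll)).
In Python, from cell import get_obs, optics, env, nets gives the robot as it stands.
- The arm moves only by the shell command python3 -m creep 'ROWS' [FORCE]. ROWS is JSON, a list of rows, each an object of numbers: "wx", "wy", "wz": the turn, a rotation vector about the tool's x, y, z in degrees; "tx", "ty", "tz": the shift along the tool's x, y, z in mm; "gripper": the opening, from -1 (shut) to 1 (fully open). A call has 1 to 5 rows; each row is the pose to reach, as a shift and turn from the pose commanded when the call began, along the tool's axes at that moment; what a row does not reach only later rows make up. A row lasts 1/12 s, in which the tool goes at most 41.7 mm and 7.16 degrees, less where a joint would pass 70% of its speed; a pose out of reach is approached as far as the arm can. A call with a gripper value outside its range is refused whole. The fingers move at their own pace and stop on an object; FORCE is the grip in N (left out, the last holds). Time passes only in rows, so rows that repeat a pose let the fingers close. It gives the time, the measured TCP pose, the force, the opening and the grip force at its end, in the units of the state.
- get_obs(): the state, without advancing time (a new reading comes with each control period).
- optics.read_camera(name): name is "side" or "top"; returns (picture, depth): 384x512x3 uint8, red, green, blue; 384x512 float32, m along the optical axis (not along the pixel's ray), 0 where there is no reading.
- optics.camera_info(name): a dict with "fovy" (degrees; the focal length in pixels is half the picture's height over the tangent of half this angle, whatever the lens; pixels are square), "cx", "cy" (the principal point, pixels), "R" (3x3) and "t" (3): a world point X has camera coordinates R X + t. Camera axes: x right, y down, z forward; pixel columns grow to the right and rows downward; lengths in m; the calibration is good to about 2 mm. A picture is of the moment at which its call begins. camera_info takes no time and is no camera call.
- env.sign_off(): hands the job in; it is judged then, once.
Trained networks look in the newest picture that a camera, given by its name, has taken for a name from the list of things; names that differ only in an ending like _2 or _b are one class to them, and where a whole thing is asked for, a point or a joint stands for the part that bears it (a point fixed in the world has none). Each returns a list of dicts, best first, with "confidence" (0 to 1); they miss things now and then, are a little off and sometimes report something else, mostly with a low value. They report only what shows in the picture. A call takes as long as a camera call. They do not tell look-alikes from the thing itself.
- nets.look_for(query, camera): "point" ([x, y, z] in m, in world coordinates, good to about 4 mm: the middle of the surface that is visible of it).
- nets.place_of(query, camera): "point" ([x, y, z] in m, in world coordinates, good to about 4 mm: a listed point, or the origin of a listed thing).
The state is a dict: "time_s": time; "qpos": joint angles; "joint_velocities": joint speeds; "effort": joint torques, N m; "tool_pos": TCP position; "tool_rot": TCP orientation; "force": force on the tool from outside, world axes, zero at the start; "wrist_torque": the same for the moment, N m; "grip_width": finger opening in m; "grasp_force": force on a finger pad.
Only numpy, scipy, OpenCV 4.12 (cv2) and the standard library are available. Lean on these libraries where they do the work, as an engineer would, in place of code of your own. Each camera call takes 0.05 s, during which the arm holds its last target. There are 200 camera calls.

## Working session

There is one attempt and no reset: what is moved stays moved. The work goes in short steps, Python scripts to look and compute and a shell command to move; the robot and the scene stay as the last step left them, time stands still between calls to the robot, and variables do not carry over. Pictures are saved under pics/ and viewed, at most 10 in all, crops included, and the job is handed in when it is done.

```bash
ls; mkdir -p pics
python3 - <<'E'
from cell import get_obs, optics, env, nets
import cv2, numpy as np
for c in ("top","side"):
    im,d=optics.read_camera(c); cv2.imwrite(f"pics/{c}0.png",im[:,:,::-1])
    i=optics.camera_info(c); print(c,i['fovy'],np.round(i['R'],3).tolist(),np.round(i['t'],3))
    for q in ("tray","square0","square1","square2","stand_coral","stand_violet","stand_open","seal_top","cap","cap_top","spare_cap","notebooks","mug","gift_box","pencil_box","candle_tin","rubber_stamp"):
        print(q,[(np.round(r['point'],3).tolist(),round(r['confidence'],2)) for r in nets.place_of(q,c)[:3]])
s=get_obs(); print(s['time_s'],s['tool_pos'],s['tool_rot'],s['force'],s['grip_width'])
E
```

```text
pics
top 44.914744462416095 [[0.007, -1.0, 0.005], [-0.99, -0.007, -0.138], [0.138, -0.004, -0.99]] [-0.002  0.605  1.706]
tray [([0.555, 0.035, -0.001], 0.64)]
square0 [([0.634, -0.066, 0.014], 0.91), ([0.604, 0.164, 0.012], 0.73), ([0.616, 0.047, 0.007], 0.58)]
square1 [([0.634, -0.066, 0.014], 0.91), ([0.604, 0.164, 0.012], 0.73), ([0.616, 0.047, 0.007], 0.58)]
square2 [([0.634, -0.066, 0.014], 0.91), ([0.604, 0.164, 0.012], 0.73), ([0.616, 0.047, 0.007], 0.58)]
stand_coral [([0.54, -0.088, 0.008], 0.66)]
stand_violet [([0.563, 0.15, 0.009], 0.82)]
stand_open [([0.59, 0.031, 0.012], 0.84)]
seal_top [([0.586, 0.036, 0.09], 0.88), ([0.594, 0.033, 0.014], 0.56)]
cap [([0.487, -0.318, 0.006], 0.54), ([0.552, -0.354, 0.002], 0.52), ([0.492, -0.236, -0.001], 0.52)]
cap_top [([0.496, -0.24, 0.04], 0.58), ([0.484, -0.323, 0.039], 0.57), ([0.55, -0.356, 0.043], 0.49)]
spare_cap [([0.543, 0.335, 0.002], 0.62), ([0.603, 0.163, 0.01], 0.57)]
notebooks [([0.566, 0.15, 0.008], 0.74), ([0.56, -0.469, -0.001], 0.69)]
mug [([0.579, 0.488, -0.0], 0.88), ([0.617, 0.047, 0.008], 0.22)]
gift_box [([0.
[... 779 characters left out ...]
551, -0.356, 0.002], 0.6), ([0.494, -0.24, 0.001], 0.59), ([0.485, -0.318, 0.002], 0.55)]
cap_top [([0.483, -0.324, 0.042], 0.61), ([0.552, -0.355, 0.042], 0.47), ([0.49, -0.242, 0.042], 0.45)]
spare_cap [([0.541, 0.338, -0.002], 0.68)]
notebooks [([0.562, -0.468, 0.001], 0.59)]
mug [([0.583, 0.488, -0.001], 0.77), ([0.735, -0.332, -0.002], 0.69)]
gift_box [([0.704, 0.384, 0.002], 0.69)]
pencil_box [([0.801, -0.001, 0.001], 0.95), ([0.585, 0.489, -0.002], 0.47)]
candle_tin [([0.737, -0.334, 0.002], 0.6)]
rubber_stamp [([0.369, -0.442, -0.001], 0.57)]
1.8 [0.28791231 0.58279433 0.19839886] [1.79993058e+02 2.89458441e-03 1.53714784e+02] [ 1.06122975 -1.06111366  0.2663927 ] 0.08713235256313573
```

View pics/top0.png

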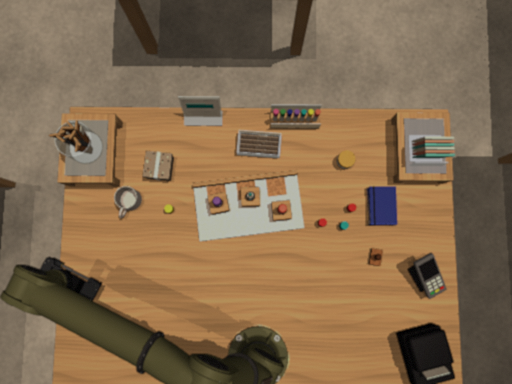

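View pics/side0.png

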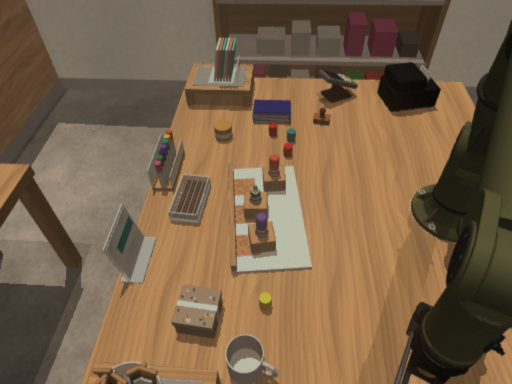

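The tray is in the middle, with its rail at the top edge in the top view (row ~180). Violet, open and coral stand at about (217,202), (250,196) and (282,210). The teal cap is at (343,226), with red look-alikes at (322,223) and (352,208), and the yellow spare cap is at (168,209). Next I'll refine poses from the depth data.

```bash
cat > h.py <<'E'
from cell import get_obs, optics, env, nets
import cv2, numpy as np
def cloud(c):
    im,d=optics.read_camera(c); i=optics.camera_info(c)
    f=192/np.tan(np.radians(i['fovy']/2)); v,u=np.mgrid[:384,:512]
    P=np.stack([(u-i['cx'])/f*d,(v-i['cy'])/f*d,d],-1)
    return im,(P-i['t'])@i['R'], d>0
def go(x,y,z,yaw):
    s=get_obs(); a=np.radians(s['tool_rot'][2]); D=1000*(np.array([x,y,z])-s['tool_pos'])
    w=(s['tool_rot'][2]-yaw+90)%180-90
    print(f"tx {D[0]*np.cos(a)+D[1]*np.sin(a):.1f} ty {D[0]*np.sin(a)-D[1]*np.cos(a):.1f} tz {-D[2]:.1f} wz {w:.1f}", "J",np.round(s['qpos'],0)[6])
def st():
    s=get_obs(); print(round(s['time_s'],2),np.round(s['tool_pos'],4),np.round(s['tool_rot'],2),"F",np.round(s['force'],1),"w",round(s['grip_width'],4),"g",s['grasp_force'])
E
cat > m.py <<'E'
from h import *
for c in ("top","side"):
    im,P,ok=cloud(c); print(c)
    for n,x,y in (("violet",.5635,.151),("open",.587,.033),("coral",.539,-.085)):
        near=ok&(np.hypot(P[...,0]-x,P[...,1]-y)<.065); Z=P[...,2]
        b=P[near&(Z>.054)&(Z<.066)][:,:2]; t=P[near&(Z>.09)]
        r=cv2.minAreaRect((b*1000).astype(np.float32)); print(n,len(b),np.round(r[0],1),np.round(r[1],1),round(r[2],1),"zmax",t[:,2].max().round(3),"top",np.median(t[t[:,2]>t[:,2].max()-.008],0).round(4))
    for n,x,y in (("cap",.485,-.32),):
        t=P[ok&(np.hypot(P[...,0]-x,P[...,1]-y)<.03)&(P[...,2]>.034)]; r=cv2.minAreaRect((t[:,:2]*1000).astype(np.float32));print(n,len(t),t.mean(0).round(4),np.round(r[0],1),np.round(r[1],1))
    Z=P[...,2]; w=ok&(abs(P[...,0]-.55)<.2)&(abs(P[...,1]-.04)<.25)&(Z>.006)&(Z<.014)
    r=cv2.minAreaRect((P[w][:,:2]*1000).astype(np.float32)); print("tray",np.round(r[0],1),np.round(r[1],1),round(r[2],2))
    w=ok&(abs(P[...,0]-.655)<.05)&(abs(P[...,1]-.05)<.22)&(Z>.034)&(Z<.046)
    r=cv2.minAreaRect((P[w][:,:2]*1000).astype(np.float32)); print("rail",np.round(r[0],1),np.round(r[1],1),round(r[2],2))
E
python3 m.py; python3 -c "
from h import *
go(.5635,.151,.085,97);st()"
```

```text
top
violet 242 [566.3 151.7] [70.  69.9] 12.4 zmax 0.137 top [0.5652 0.1513 0.1306]
open 236 [590.6  33.2] [68.3 70.5] 1.4 zmax 0.124 top [0.5898 0.0327 0.1188]
coral 237 [541.4 -83.7] [70.1 69.3] 7.4 zmax 0.137 top [ 0.5419 -0.0834  0.1307]
cap 53 [ 0.4878 -0.3194  0.0413] [ 487.7 -319.8] [30.6 26.5]
tray [549.6  39.5] [498.4 399.4] 89.85
rail [647.7  52.4] [ 44.5 397.5] 7.52
side
violet 394 [560.8 154. ] [70.2 70.3] 11.0 zmax 0.132 top [0.5608 0.1559 0.1291]
open 317 [587.3  35.8] [67. 72.] 3.0 zmax 0.121 top [0.5856 0.0359 0.1164]
coral 272 [535.2 -82.4] [69.4 72.7] 4.3 zmax 0.132 top [ 0.5355 -0.0804  0.1286]
cap 47 [ 0.4813 -0.3155  0.0404] [ 481.7 -317.4] [29.  34.4]
tray [591.   62.4] [296.6 439.3] 7.51
rail [636.3  52.3] [ 56.8 400.9] 7.61
tx -438.3 ty -265.1 tz 113.4 wz 56.7 J -3.0
1.9 [0.2879 0.5828 0.1984] [179.99   0.   153.71] F [-0.3  0.5  1. ] w 0.0871 g 0.0
```

```bash
python3 -m creep '[{"tx":-34,"ty":-21},{"tx":-68,"ty":-42},{"tx":-102,"ty":-63},{"tx":-136,"ty":-84},{"tx":-170,"ty":-105}]' 20
python3 -m creep '[{"tx":-34,"ty":-21,"wz":7},{"tx":-68,"ty":-42,"wz":14},{"tx":-102,"ty":-63,"wz":21},{"tx":-136,"ty":-84,"wz":28},{"tx":-170,"ty":-105,"wz":35}]'
python3 -c "
from h import *
go(.563,.1535,.160,101.5);st()"
```

```text
tx -436.7 ty -263.1 tz 38.4 wz 52.2 J -3.0
1.9 [0.2879 0.5828 0.1984] [179.99   0.   153.71] F [-0.3  0.5  1. ] w 0.0871 g 0.0validation failed for argument at $[0]...
validation failed for argument at $[0]...
```

```bash
python3 -m creep '[{"wx":0,"wy":0,"wz":0,"tx":-34,"ty":-21,"tz":0,"gripper":1},{"wx":0,"wy":0,"wz":0,"tx":-68,"ty":-42,"tz":0,"gripper":1},{"wx":0,"wy":0,"wz":0,"tx":-102,"ty":-63,"tz":0,"gripper":1},{"wx":0,"wy":0,"wz":0,"tx":-136,"ty":-84,"tz":0,"gripper":1},{"wx":0,"wy":0,"wz":0,"tx":-170,"ty":-105,"tz":0,"gripper":1}]' 20
python3 -c "
from h import *
go(.563,.1535,.160,101.5);st()"
```

```text
time_s: 2.32
tool_pos: [0.3946, 0.4117, 0.1986]
tool_rot: [180.0, 0.0, 153.7]
force: [1.5, 1.0, -0.0]
grip_width: 0.0874
grasp_force: 0.0
tx -265.3 ty -157.0 tz 38.6 wz 52.2 J 15.0
2.32 [0.3946 0.4117 0.1986] [1.7997e+02 1.0000e-02 1.5373e+02] F [ 1.5  1.  -0. ] w 0.0874 g 0.0
```

```bash
python3 -m creep '[{"wx":0,"wy":0,"wz":35,"tx":-170,"ty":-105,"tz":0,"gripper":1},{"wx":0,"wy":0,"wz":35,"tx":-170,"ty":-105,"tz":0,"gripper":1},{"wx":0,"wy":0,"wz":35,"tx":-170,"ty":-105,"tz":0,"gripper":1},{"wx":0,"wy":0,"wz":35,"tx":-170,"ty":-105,"tz":0,"gripper":1},{"wx":0,"wy":0,"wz":35,"tx":-170,"ty":-105,"tz":0,"gripper":1}]' 20
python3 -c "
from h import *
go(.563,.1535,.160,101.5);st()"
```

```text
time_s: 2.73
tool_pos: [0.5015, 0.2403, 0.1988]
tool_rot: [179.9, 0.1, 118.2]
force: [1.5, -0.3, -0.8]
grip_width: 0.0873
grasp_force: 0.0
tx -105.6 ty 13.2 tz 38.8 wz 16.7 J 1.0
2.73 [0.5015 0.2403 0.1988] [1.7994e+02 5.0000e-02 1.1821e+02] F [ 1.5 -0.3 -0.8] w 0.0873 g 0.0
```

```bash
python3 -m creep '[{"wx":0,"wy":0,"wz":16.7,"tx":-105.6,"ty":13.2,"tz":38.8,"gripper":1},{"wx":0,"wy":0,"wz":16.7,"tx":-105.6,"ty":13.2,"tz":38.8,"gripper":1},{"wx":0,"wy":0,"wz":16.7,"tx":-105.6,"ty":13.2,"tz":38.8,"gripper":1},{"wx":0,"wy":0,"wz":16.7,"tx":-105.6,"ty":13.2,"tz":38.8,"gripper":1},{"wx":0,"wy":0,"wz":16.7,"tx":-105.6,"ty":13.2,"tz":38.8,"gripper":1}]'
python3 -m creep '[{"wx":0,"wy":0,"wz":0,"tx":0,"ty":0,"tz":37,"gripper":1},{"wx":0,"wy":0,"wz":0,"tx":0,"ty":0,"tz":75,"gripper":1},{"wx":0,"wy":0,"wz":0,"tx":0,"ty":0,"tz":75,"gripper":1},{"wx":0,"wy":0,"wz":0,"tx":0,"ty":0,"tz":75,"gripper":0},{"wx":0,"wy":0,"wz":0,"tx":0,"ty":0,"tz":75,"gripper":0}]'
python3 -m creep '[{"wx":0,"wy":0,"wz":0,"tx":0,"ty":0,"tz":0,"gripper":-1},{"wx":0,"wy":0,"wz":0,"tx":0,"ty":0,"tz":0,"gripper":-1},{"wx":0,"wy":0,"wz":0,"tx":0,"ty":0,"tz":0,"gripper":-1},{"wx":0,"wy":0,"wz":0,"tx":0,"ty":0,"tz":0,"gripper":-1},{"wx":0,"wy":0,"wz":0,"tx":0,"ty":0,"tz":0,"gripper":-1}]' 30
python3 -c "
from h import *
go(.6022,.1608,.085,97.5);st()"
```

```text
time_s: 3.15
tool_pos: [0.5624, 0.1552, 0.1588]
tool_rot: [-179.9, 0.0, 101.8]
force: [0.4, 0.8, 0.2]
grip_width: 0.0869
grasp_force: 0.0
time_s: 3.57
tool_pos: [0.5629, 0.1591, 0.0866]
tool_rot: [179.9, -0.0, 102.1]
force: [-0.7, 0.8, 0.0]
grip_width: 0.0802
grasp_force: 0.0
time_s: 3.98
tool_pos: [0.5624, 0.1578, 0.0853]
tool_rot: [179.9, -0.0, 102.0]
force: [0.1, 0.3, 0.1]
grip_width: 0.0485
grasp_force: 0.0
tx -5.3 ty 39.6 tz 0.3 wz 4.5 J -2.0
3.98 [0.5624 0.1578 0.0853] [ 1.7994e+02 -2.0000e-02  1.0202e+02] F [0.1 0.3 0.1] w 0.0485 g 0.0
```

```bash
python3 -m creep '[{"wx":0,"wy":0,"wz":0,"tx":-4,"ty":0,"tz":0,"gripper":-1},{"wx":0,"wy":0,"wz":0,"tx":-4,"ty":0,"tz":0,"gripper":-1},{"wx":0,"wy":0,"wz":0,"tx":-4,"ty":0,"tz":0,"gripper":-1},{"wx":0,"wy":0,"wz":0,"tx":-4,"ty":0,"tz":0,"gripper":-1},{"wx":0,"wy":0,"wz":0,"tx":-4,"ty":0,"tz":0,"gripper":-1}]' 30
python3 -c "
from h import *
go(.6022,.1608,.085,97.5);st();print(get_obs().keys())"
```

```text
time_s: 4.4
tool_pos: [0.563, 0.1534, 0.0846]
tool_rot: [180.0, 0.0, 102.0]
force: [-0.3, -1.0, -0.1]
grip_width: 0.0302
grasp_force: 30.0
tx -0.9 ty 39.9 tz -0.4 wz 4.5 J -2.0
4.4 [0.563  0.1534 0.0846] [1.80e+02 2.00e-02 1.02e+02] F [-0.3 -1.  -0.1] w 0.0302 g 30.009992361883633
dict_keys(['time_s', 'qpos', 'joint_velocities', 'effort', 'tool_pos', 'tool_rot', 'force', 'wrist_torque', 'grasp_force', 'grip_width'])
```

```bash
python3 -m creep '[{"wx":0,"wy":0,"wz":2,"tx":0,"ty":10,"tz":0,"gripper":-1},{"wx":0,"wy":0,"wz":4.5,"tx":-1,"ty":20,"tz":0,"gripper":-1},{"wx":0,"wy":0,"wz":4.5,"tx":-1,"ty":30,"tz":0,"gripper":-1},{"wx":0,"wy":0,"wz":4.5,"tx":-1,"ty":36,"tz":0,"gripper":-1},{"wx":0,"wy":0,"wz":4.5,"tx":-1,"ty":36,"tz":0,"gripper":-1}]'
python3 -m creep '[{"wx":0,"wy":0,"wz":0,"tx":0,"ty":1,"tz":0,"gripper":-1},{"wx":0,"wy":0,"wz":0,"tx":0,"ty":2,"tz":0,"gripper":-1},{"wx":0,"wy":0,"wz":0,"tx":0,"ty":2,"tz":0,"gripper":-1}]'
python3 -m creep '[{"wx":0,"wy":0,"wz":0,"tx":0,"ty":1,"tz":0,"gripper":-1},{"wx":0,"wy":0,"wz":0,"tx":0,"ty":2,"tz":0,"gripper":-1},{"wx":0,"wy":0,"wz":0,"tx":0,"ty":2,"tz":0,"gripper":-1}]'
python3 -c "
from h import *
go(.6022,.1608,.085,97.5);st()"
```

```text
time_s: 4.82
tool_pos: [0.5995, 0.1608, 0.0846]
tool_rot: [179.9, -0.0, 97.5]
force: [1.6, 0.6, -0.2]
grip_width: 0.0304
grasp_force: 30.0
time_s: 5.07
tool_pos: [0.5998, 0.1607, 0.0846]
tool_rot: [-180.0, -0.0, 97.5]
force: [-0.9, 0.2, 0.6]
grip_width: 0.0301
grasp_force: 30.0
time_s: 5.32
tool_pos: [0.602, 0.1607, 0.0846]
tool_rot: [-180.0, -0.0, 97.5]
force: [-1.7, -0.1, 1.3]
grip_width: 0.0301
grasp_force: 30.0
tx 0.1 ty 0.2 tz -0.4 wz 0.0 J -5.0
5.32 [0.602  0.1607 0.0846] [-179.98   -0.     97.51] F [-1.7 -0.1  1.3] w 0.0301 g 30.043949889368378
```

```bash
for i in 1 2 3; do python3 -m creep '[{"wx":0,"wy":0,"wz":0,"tx":0,"ty":1,"tz":0,"gripper":-1},{"wx":0,"wy":0,"wz":0,"tx":0,"ty":2,"tz":0,"gripper":-1},{"wx":0,"wy":0,"wz":0,"tx":0,"ty":2,"tz":0,"gripper":-1}]' | grep -E "pos|force:"; done
```

```text
tool_pos: [0.6026, 0.1607, 0.0848]
force: [-5.9, -0.9, 6.9]
grasp_force: 30.1
tool_pos: [0.6031, 0.1607, 0.0849]
force: [-9.0, -3.3, 10.4]
grasp_force: 30.2
tool_pos: [0.6035, 0.1608, 0.0851]
force: [-14.3, -3.2, 14.1]
grasp_force: 30.2
```

```bash
python3 -m creep '[{"wx":0,"wy":0,"wz":0,"tx":0,"ty":-3,"tz":0,"gripper":-1},{"wx":0,"wy":0,"wz":0,"tx":0,"ty":-5,"tz":0,"gripper":-1},{"wx":0,"wy":0,"wz":0,"tx":0,"ty":-5,"tz":0,"gripper":0.5},{"wx":0,"wy":0,"wz":0,"tx":0,"ty":-5,"tz":0,"gripper":0.5},{"wx":0,"wy":0,"wz":0,"tx":0,"ty":-5,"tz":0,"gripper":0.5}]'
python3 -m creep '[{"wx":0,"wy":0,"wz":0,"tx":0,"ty":0,"tz":-40,"gripper":1},{"wx":0,"wy":0,"wz":0,"tx":0,"ty":0,"tz":-80,"gripper":1},{"wx":0,"wy":0,"wz":0,"tx":0,"ty":0,"tz":-80,"gripper":1},{"wx":0,"wy":0,"wz":0,"tx":0,"ty":0,"tz":-80,"gripper":1}]'
python3 -c "
from h import *
go(.588,.0345,.16,92.5);st()"
```

```text
time_s: 6.48
tool_pos: [0.604, 0.161, 0.0845]
tool_rot: [179.9, 0.0, 97.5]
force: [-0.4, 1.0, 0.1]
grip_width: 0.043
grasp_force: 0.0
time_s: 6.82
tool_pos: [0.606, 0.1614, 0.1678]
tool_rot: [179.6, -0.1, 97.5]
force: [0.0, 0.6, 0.3]
grip_width: 0.069
grasp_force: 0.0
tx -123.5 ty -34.4 tz 7.8 wz 5.0 J -6.0
6.82 [0.606  0.1614 0.1678] [ 1.7959e+02 -8.0000e-02  9.7500e+01] F [0.  0.6 0.3] w 0.069 g 0.0
```

```bash
python3 -m creep '[{"wx":0,"wy":0,"wz":5,"tx":-123.5,"ty":-34.4,"tz":8,"gripper":1},{"wx":0,"wy":0,"wz":5,"tx":-123.5,"ty":-34.4,"tz":8,"gripper":1},{"wx":0,"wy":0,"wz":5,"tx":-123.5,"ty":-34.4,"tz":8,"gripper":1},{"wx":0,"wy":0,"wz":5,"tx":-123.5,"ty":-34.4,"tz":8,"gripper":1},{"wx":0,"wy":0,"wz":5,"tx":-123.5,"ty":-34.4,"tz":8,"gripper":1}]' | grep pos
python3 -m creep '[{"wx":0,"wy":0,"wz":0,"tx":0,"ty":0,"tz":0,"gripper":1},{"wx":0,"wy":0,"wz":0,"tx":0,"ty":0,"tz":0,"gripper":1}]'|grep tool
python3 -c "
from h import *
go(.588,.0345,.064,92.5);st()"
```

```text
tool_pos: [0.5846, 0.0293, 0.1555]
tool_pos: [0.5853, 0.036, 0.1558]
tool_rot: [-180.0, -0.0, 92.6]
tx -1.6 ty 2.7 tz 91.8 wz 0.1 J 1.0
7.4 [0.5853 0.036  0.1558] [-1.7996e+02 -4.0000e-02  9.2650e+01] F [ 0.3 -0.4 -0.3] w 0.0869 g 0.0
```

```bash
python3 -m creep '[{"wx":0,"wy":0,"wz":0,"tx":-1.6,"ty":2.7,"tz":31,"gripper":1},{"wx":0,"wy":0,"wz":0,"tx":-1.6,"ty":2.7,"tz":62,"gripper":1},{"wx":0,"wy":0,"wz":0,"tx":-1.6,"ty":2.7,"tz":82,"gripper":1},{"wx":0,"wy":0,"wz":0,"tx":-1.6,"ty":2.7,"tz":92,"gripper":0.2},{"wx":0,"wy":0,"wz":0,"tx":-1.6,"ty":2.7,"tz":92,"gripper":0}]' | grep -E "pos|force:"
python3 -m creep '[{"wx":0,"wy":0,"wz":0,"tx":0,"ty":0,"tz":0,"gripper":0},{"wx":0,"wy":0,"wz":0,"tx":0,"ty":0,"tz":0,"gripper":-1},{"wx":0,"wy":0,"wz":0,"tx":0,"ty":0,"tz":0,"gripper":-1},{"wx":0,"wy":0,"wz":0,"tx":0,"ty":0,"tz":0,"gripper":-1},{"wx":0,"wy":0,"wz":0,"tx":0,"ty":0,"tz":0,"gripper":-1}]'
python3 -m creep '[{"wx":0,"wy":0,"wz":0,"tx":0,"ty":0,"tz":0,"gripper":-1},{"wx":0,"wy":0,"wz":0,"tx":0,"ty":0,"tz":0,"gripper":-1},{"wx":0,"wy":0,"wz":0,"tx":0,"ty":0,"tz":0,"gripper":-1},{"wx":0,"wy":0,"wz":0,"tx":0,"ty":0,"tz":0,"gripper":-1},{"wx":0,"wy":0,"wz":0,"tx":0,"ty":0,"tz":0,"gripper":-1}]'
python3 -c "
from h import *
go(.6172,.0468,.064,97.5);st()"
```

```text
tool_pos: [0.5861, 0.0342, 0.0617]
force: [-1.1, -0.9, -0.4]
grasp_force: 0.0
time_s: 8.23
tool_pos: [0.5888, 0.0326, 0.0657]
tool_rot: [179.9, -0.0, 92.5]
force: [-0.9, 0.8, 0.2]
grip_width: 0.0484
grasp_force: 0.0
time_s: 8.65
tool_pos: [0.5887, 0.0325, 0.0652]
tool_rot: [179.9, -0.0, 92.5]
force: [0.7, -0.1, 2.6]
grip_width: 0.0166
grasp_force: 30.6
tx 13.0 ty 29.1 tz 1.2 wz -5.0 J 3.0
8.65 [0.5887 0.0325 0.0652] [ 1.7992e+02 -1.0000e-02  9.2510e+01] F [ 0.7 -0.1  2.6] w 0.0166 g 30.596636919071898
```

Run:
```python
from h import *
im,P,ok=cloud("side"); a=im[150:260,210:330]
im2,_,_=cloud("top"); b=im2[150:260,190:310]
cv2.imwrite("pics/g1.png",cv2.resize(np.hstack([a,b])[:,:,::-1],None,fx=3.3,fy=3.3,interpolation=cv2.INTER_CUBIC))
```

```text
(no output)
```

View pics/g1.png

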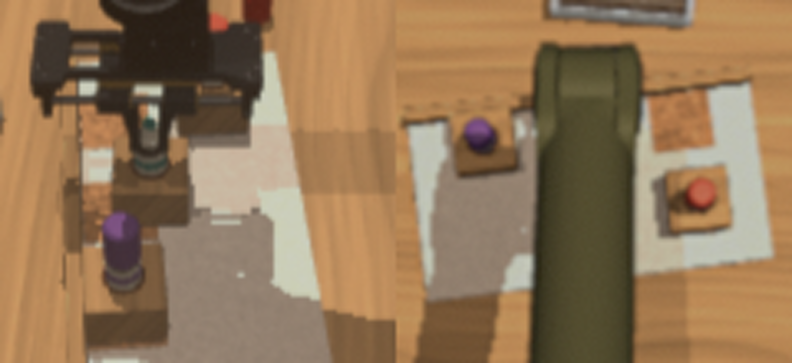

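```bash
python3 -m creep '[{"wx":0,"wy":0,"wz":-2,"tx":4,"ty":8,"tz":0,"gripper":-1},{"wx":0,"wy":0,"wz":-5,"tx":8,"ty":16,"tz":0,"gripper":-1},{"wx":0,"wy":0,"wz":-5,"tx":12.5,"ty":24,"tz":0,"gripper":-1},{"wx":0,"wy":0,"wz":-5,"tx":13,"ty":27,"tz":0,"gripper":-1},{"wx":0,"wy":0,"wz":-5,"tx":13,"ty":28,"tz":0,"gripper":-1}]' | grep -E "tool|force:"
for i in 1 2 3; do python3 -m creep '[{"wx":0,"wy":0,"wz":0,"tx":0,"ty":1,"tz":0,"gripper":-1},{"wx":0,"wy":0,"wz":0,"tx":0,"ty":2,"tz":0,"gripper":-1},{"wx":0,"wy":0,"wz":0,"tx":0,"ty":2,"tz":0,"gripper":-1}]' | grep -E "tool|force:|wid"; done
```

```text
tool_pos: [0.6161, 0.0477, 0.0652]
tool_rot: [180.0, -0.0, 97.5]
force: [-2.9, 1.0, 7.0]
grasp_force: 31.3
tool_pos: [0.6171, 0.0475, 0.0652]
tool_rot: [-180.0, -0.1, 97.5]
force: [-3.8, 0.6, 6.8]
grip_width: 0.0167
grasp_force: 31.3
tool_pos: [0.6173, 0.0477, 0.0652]
tool_rot: [-179.7, -0.1, 97.5]
force: [-7.3, 0.4, 11.6]
grip_width: 0.0165
grasp_force: 32.1
tool_pos: [0.6175, 0.0477, 0.0654]
tool_rot: [-179.5, -0.1, 97.5]
force: [-12.8, 0.0, 14.0]
grip_width: 0.0168
grasp_force: 32.2
```

```bash
python3 -m creep '[{"wx":0,"wy":0,"wz":0,"tx":0,"ty":-3,"tz":0,"gripper":-1},{"wx":0,"wy":0,"wz":0,"tx":0,"ty":-4,"tz":0,"gripper":-1},{"wx":0,"wy":0,"wz":0,"tx":0,"ty":-4,"tz":0,"gripper":0.5},{"wx":0,"wy":0,"wz":0,"tx":0,"ty":-4,"tz":0,"gripper":0.5},{"wx":0,"wy":0,"wz":0,"tx":0,"ty":-4,"tz":0,"gripper":0.5}]' | grep -E "tool|force:|wid"
python3 -m creep '[{"wx":0,"wy":0,"wz":0,"tx":0,"ty":0,"tz":-32,"gripper":1},{"wx":0,"wy":0,"wz":0,"tx":0,"ty":0,"tz":-64,"gripper":1},{"wx":0,"wy":0,"wz":0,"tx":0,"ty":0,"tz":-95,"gripper":1},{"wx":0,"wy":0,"wz":0,"tx":0,"ty":0,"tz":-95,"gripper":1}]'
python3 -c "
from h import *
go(.5385,-.082,.16,95.5);st()"
```

```text
tool_pos: [0.6187, 0.0472, 0.0652]
tool_rot: [179.9, 0.0, 97.5]
force: [1.2, 0.2, 4.3]
grip_width: 0.0294
grasp_force: 2.1
time_s: 10.67
tool_pos: [0.6207, 0.0468, 0.1656]
tool_rot: [179.5, -0.0, 97.5]
force: [0.9, -0.4, 0.4]
grip_width: 0.0554
grasp_force: 0.0
tx -117.1 ty -98.2 tz 5.6 wz 2.0 J 6.0
10.67 [0.6207 0.0468 0.1656] [ 1.795e+02 -1.000e-02  9.748e+01] F [ 0.9 -0.4  0.4] w 0.0554 g 0.0
```

```bash
python3 -m creep '[{"wx":0,"wy":0,"wz":2,"tx":-117,"ty":-98,"tz":6,"gripper":1},{"wx":0,"wy":0,"wz":2,"tx":-117,"ty":-98,"tz":6,"gripper":1},{"wx":0,"wy":0,"wz":2,"tx":-117,"ty":-98,"tz":6,"gripper":1},{"wx":0,"wy":0,"wz":2,"tx":-117,"ty":-98,"tz":6,"gripper":1},{"wx":0,"wy":0,"wz":2,"tx":-117,"ty":-98,"tz":6,"gripper":1}]' | grep pos
python3 -m creep '[{"wx":0,"wy":0,"wz":0,"tx":0,"ty":0,"tz":0,"gripper":1},{"wx":0,"wy":0,"wz":0,"tx":0,"ty":0,"tz":0,"gripper":1}]'|grep tool
python3 -c "
from h import *
go(.5385,-.082,.085,95.5);st()"
```

```text
tool_pos: [0.5311, -0.0893, 0.1525]
tool_pos: [0.5354, -0.081, 0.153]
tool_rot: [-180.0, -0.0, 95.5]
tx -1.3 ty 3.0 tz 68.0 wz 0.0 J 14.0
11.25 [ 0.5354 -0.081   0.153 ] [-1.7995e+02 -5.0000e-02  9.5530e+01] F [ 0.3  0.8 -0.1] w 0.0868 g 0.0
```

```bash
python3 -m creep '[{"wx":0,"wy":0,"wz":0,"tx":-1.3,"ty":3,"tz":35,"gripper":1},{"wx":0,"wy":0,"wz":0,"tx":-1.3,"ty":3,"tz":68,"gripper":1},{"wx":0,"wy":0,"wz":0,"tx":-1.3,"ty":3,"tz":68,"gripper":0},{"wx":0,"wy":0,"wz":0,"tx":-1.3,"ty":3,"tz":68,"gripper":0},{"wx":0,"wy":0,"wz":0,"tx":-1.3,"ty":3,"tz":68,"gripper":0}]' | grep -E "pos|force:"
for i in 1 2; do python3 -m creep '[{"wx":0,"wy":0,"wz":0,"tx":0,"ty":0,"tz":0,"gripper":-1},{"wx":0,"wy":0,"wz":0,"tx":0,"ty":0,"tz":0,"gripper":-1},{"wx":0,"wy":0,"wz":0,"tx":0,"ty":0,"tz":0,"gripper":-1},{"wx":0,"wy":0,"wz":0,"tx":0,"ty":0,"tz":0,"gripper":-1}]'; done
python3 -c "
from h import *
go(.6322,-.0672,.085,97.5);st()"
```

```text
tool_pos: [0.5398, -0.0821, 0.0866]
force: [0.5, 0.4, 0.4]
grasp_force: 0.0
time_s: 12.0
tool_pos: [0.5394, -0.0828, 0.0866]
tool_rot: [179.9, -0.0, 95.5]
force: [1.1, 0.2, 0.8]
grip_width: 0.0481
grasp_force: 0.0
time_s: 12.33
tool_pos: [0.5386, -0.0829, 0.0857]
tool_rot: [-180.0, -0.0, 95.5]
force: [-1.1, 0.1, 2.2]
grip_width: 0.0304
grasp_force: 30.0
tx 6.6 ty 94.7 tz 0.7 wz -2.0 J 16.0
12.33 [ 0.5386 -0.0829  0.0857] [-1.7999e+02 -1.0000e-02  9.5510e+01] F [-1.1  0.1  2.2] w 0.0304 g 30.00035047531128
```

```bash
python3 -m creep '[{"wx":0,"wy":0,"wz":-1,"tx":1,"ty":15,"tz":0,"gripper":-1},{"wx":0,"wy":0,"wz":-2,"tx":3,"ty":35,"tz":0,"gripper":-1},{"wx":0,"wy":0,"wz":-2,"tx":5,"ty":60,"tz":0,"gripper":-1},{"wx":0,"wy":0,"wz":-2,"tx":6.6,"ty":80,"tz":0,"gripper":-1},{"wx":0,"wy":0,"wz":-2,"tx":6.6,"ty":90,"tz":0,"gripper":-1}]' | grep -E "tool|force:"
for i in 1 2 3 4; do python3 -m creep '[{"wx":0,"wy":0,"wz":0,"tx":0,"ty":1,"tz":0,"gripper":-1},{"wx":0,"wy":0,"wz":0,"tx":0,"ty":2,"tz":0,"gripper":-1},{"wx":0,"wy":0,"wz":0,"tx":0,"ty":2,"tz":0,"gripper":-1}]' | grep -E "tool_pos|force:"; done
```

```text
tool_pos: [0.6301, -0.0663, 0.0857]
tool_rot: [179.9, -0.0, 97.6]
force: [-2.0, 0.1, 4.7]
grasp_force: 30.0
tool_pos: [0.6297, -0.0674, 0.0858]
force: [1.7, 0.4, 1.5]
grasp_force: 30.0
tool_pos: [0.6307, -0.0675, 0.0857]
force: [-1.4, -0.5, 4.3]
grasp_force: 30.0
tool_pos: [0.6325, -0.0673, 0.0858]
force: [-3.2, 0.5, 6.5]
grasp_force: 30.0
tool_pos: [0.633, -0.0671, 0.086]
force: [-8.4, 0.2, 10.5]
grasp_force: 30.0
```

```bash
python3 -m creep '[{"wx":0,"wy":0,"wz":0,"tx":0,"ty":2,"tz":0,"gripper":-1},{"wx":0,"wy":0,"wz":0,"tx":0,"ty":-2,"tz":0,"gripper":-1},{"wx":0,"wy":0,"wz":0,"tx":0,"ty":-3,"tz":0,"gripper":0.5},{"wx":0,"wy":0,"wz":0,"tx":0,"ty":-3,"tz":0,"gripper":0.5},{"wx":0,"wy":0,"wz":0,"tx":0,"ty":-3,"tz":0,"gripper":0.5}]' | grep -E "tool|force:|wid"
python3 -m creep '[{"wx":0,"wy":0,"wz":0,"tx":0,"ty":-3,"tz":0,"gripper":1},{"wx":0,"wy":0,"wz":0,"tx":0,"ty":0,"tz":-32,"gripper":1},{"wx":0,"wy":0,"wz":0,"tx":0,"ty":0,"tz":-70,"gripper":1},{"wx":0,"wy":0,"wz":0,"tx":0,"ty":0,"tz":-70,"gripper":1}]' >/dev/null
python3 -c "
from h import *
go(.4845,-.318,.12,118);st()"
```

```text
tool_pos: [0.6327, -0.0668, 0.0851]
tool_rot: [180.0, -0.0, 97.5]
force: [-0.3, 0.2, 0.4]
grip_width: 0.0433
grasp_force: 0.0
tx -228.3 ty -183.9 tz 42.9 wz -20.5 J 18.0
14.5 [ 0.637  -0.0676  0.1629] [1.7934e+02 1.0000e-01 9.7520e+01] F [ 1.  -0.7  0.8] w 0.0687 g 0.0
```

```bash
python3 -m creep '[{"wx":0,"wy":0,"wz":-20.5,"tx":-155,"ty":-125,"tz":0,"gripper":1},{"wx":0,"wy":0,"wz":-20.5,"tx":-155,"ty":-125,"tz":0,"gripper":1},{"wx":0,"wy":0,"wz":-20.5,"tx":-155,"ty":-125,"tz":0,"gripper":1},{"wx":0,"wy":0,"wz":-20.5,"tx":-155,"ty":-125,"tz":0,"gripper":1},{"wx":0,"wy":0,"wz":-20.5,"tx":-155,"ty":-125,"tz":0,"gripper":1}]' >/dev/null
python3 -m creep '[{"wx":0,"wy":0,"wz":0,"tx":0,"ty":0,"tz":0,"gripper":1},{"wx":0,"wy":0,"wz":0,"tx":0,"ty":0,"tz":0,"gripper":1}]'|grep tool
python3 -c "
from h import *
go(.4845,-.318,.12,118);st()"
```

```text
tool_pos: [0.5276, -0.2397, 0.1558]
tool_rot: [180.0, 0.0, 117.7]
tx -49.2 ty -74.6 tz 35.8 wz -0.3 J 55.0
15.08 [ 0.5276 -0.2397  0.1558] [1.7996e+02 4.0000e-02 1.1770e+02] F [ 0.7  1.5 -0.7] w 0.0873 g 0.0
```

```bash
python3 -m creep '[{"wx":0,"wy":0,"wz":0,"tx":-49,"ty":-74.6,"tz":36,"gripper":1},{"wx":0,"wy":0,"wz":0,"tx":-49,"ty":-74.6,"tz":36,"gripper":1},{"wx":0,"wy":0,"wz":0,"tx":-49,"ty":-74.6,"tz":36,"gripper":1},{"wx":0,"wy":0,"wz":0,"tx":-49,"ty":-74.6,"tz":36,"gripper":1},{"wx":0,"wy":0,"wz":0,"tx":-49,"ty":-74.6,"tz":36,"gripper":1}]' >/dev/null
python3 -m creep '[{"wx":0,"wy":0,"wz":0,"tx":0,"ty":0,"tz":0,"gripper":1},{"wx":0,"wy":0,"wz":0,"tx":0,"ty":0,"tz":0,"gripper":1}]'|grep tool
python3 - <<'E'
from h import *
st()
for c in ("side","top"):
    im,P,ok=cloud(c); h=cv2.cvtColor(im,cv2.COLOR_RGB2HSV); 
    w=ok&(np.hypot(P[...,0]-.485,P[...,1]+.318)<.035)&(P[...,2]>.03)&(P[...,2]<.05)&(h[...,0]>75)&(h[...,0]<100)&(h[...,1]>80)
    print(c,w.sum(),P[w].mean(0) if w.any() else 0)
go(.4845,-.318,.012,118)
E
```

```text
tool_pos: [0.4882, -0.3131, 0.1199]
tool_rot: [179.9, 0.0, 118.2]
15.67 [ 0.4882 -0.3131  0.1199] [1.7992e+02 1.0000e-02 1.1824e+02] F [ 0.1  0.4 -0.4] w 0.0872 g 0.0
side 30 [ 0.48195775 -0.31906655  0.04071002]
top 25 [ 0.484498   -0.31335012  0.04073036]
tx -2.3 ty -4.8 tz 108.0 wz 0.2 J 65.0
```

```bash
python3 -m creep '[{"wx":0,"wy":0,"wz":0,"tx":-2.3,"ty":-4.8,"tz":30,"gripper":1},{"wx":0,"wy":0,"wz":0,"tx":-2.3,"ty":-4.8,"tz":55,"gripper":1},{"wx":0,"wy":0,"wz":0,"tx":-2.3,"ty":-4.8,"tz":55,"gripper":1},{"wx":0,"wy":0,"wz":0,"tx":-2.3,"ty":-4.8,"tz":55,"gripper":1}]' | grep -E "pos|force:"
python3 -c "
from h import *
go(.4845,-.318,.012,118)"
python3 -m creep '[{"wx":0,"wy":0,"wz":0,"tx":0,"ty":0,"tz":25,"gripper":1},{"wx":0,"wy":0,"wz":0,"tx":0,"ty":0,"tz":45,"gripper":1},{"wx":0,"wy":0,"wz":0,"tx":0,"ty":0,"tz":50,"gripper":1},{"wx":0,"wy":0,"wz":0,"tx":0,"ty":0,"tz":50,"gripper":1}]' | grep -E "pos|force:"
python3 -c "
from h import *
go(.4845,-.318,.012,118)"
```

```text
tool_pos: [0.4826, -0.3183, 0.0639]
force: [0.4, 0.2, 0.2]
grasp_force: 0.0
tx -0.6 ty 1.8 tz 51.9 wz 0.1 J 67.0
tool_pos: [0.4831, -0.3191, 0.0147]
force: [-0.4, -0.6, 0.5]
grasp_force: 0.0
tx 0.3 ty 1.7 tz 2.7 wz 0.1 J 69.0
```

```bash
python3 -m creep '[{"wx":0,"wy":0,"wz":0,"tx":0,"ty":1,"tz":2,"gripper":0},{"wx":0,"wy":0,"wz":0,"tx":0,"ty":1,"tz":2,"gripper":0},{"wx":0,"wy":0,"wz":0,"tx":0,"ty":1,"tz":2,"gripper":0},{"wx":0,"wy":0,"wz":0,"tx":0,"ty":1,"tz":2,"gripper":-1},{"wx":0,"wy":0,"wz":0,"tx":0,"ty":1,"tz":2,"gripper":-1}]' 40| grep -E "pos|force:|wid"
python3 -m creep '[{"wx":0,"wy":0,"wz":0,"tx":0,"ty":0,"tz":0,"gripper":-1},{"wx":0,"wy":0,"wz":0,"tx":0,"ty":0,"tz":0,"gripper":-1},{"wx":0,"wy":0,"wz":0,"tx":0,"ty":0,"tz":0,"gripper":-1},{"wx":0,"wy":0,"wz":0,"tx":0,"ty":0,"tz":0,"gripper":-1},{"wx":0,"wy":0,"wz":0,"tx":0,"ty":0,"tz":0,"gripper":-1}]'
```

```text
tool_pos: [0.4843, -0.3193, 0.0133]
force: [-0.1, -1.1, 0.2]
grip_width: 0.0618
grasp_force: 0.0
time_s: 17.27
tool_pos: [0.4838, -0.3191, 0.0125]
tool_rot: [-180.0, -0.0, 118.0]
force: [0.2, -0.5, -0.4]
grip_width: 0.0294
grasp_force: 40.8
```

```bash
for i in 1 2; do python3 -m creep '[{"wx":0,"wy":0,"wz":0,"tx":0,"ty":0,"tz":-20,"gripper":-1},{"wx":0,"wy":0,"wz":0,"tx":0,"ty":0,"tz":-50,"gripper":-1},{"wx":0,"wy":0,"wz":0,"tx":0,"ty":0,"tz":-80,"gripper":-1},{"wx":0,"wy":0,"wz":0,"tx":0,"ty":0,"tz":-80,"gripper":-1}]' | grep -E "pos|force:|wid"; done
sed -i 's/0.5635,.151\|.5635,.151/.602,.1607/; s/.587,.033/.617,.0475/; s/.539,-.085/.632,-.067/' m.py; python3 m.py | grep -vE "tray|rail|cap"
python3 - <<'E'
from h import *
a=cloud("side")[0][100:260,210:350]; b=cloud("top")[0][130:290,190:350]
cv2.imwrite("pics/g2.png",cv2.resize(np.hstack([a,b])[:,:,::-1],None,fx=2.6,fy=2.6,interpolation=cv2.INTER_CUBIC))
for c in ("top","side"):
  for q in ("seal_top","stand_open","cap","cap_top"): print(c,q,[(np.round(r['point'],4).tolist(),round(r['confidence'],2)) for r in nets.place_of(q,c)[:4]])
go(.6173,.0477,.172,97.5); st()
E
```

```text
tool_pos: [0.4872, -0.3216, 0.0985]
force: [0.6, -1.1, -0.2]
grip_width: 0.0291
grasp_force: 41.2
tool_pos: [0.4868, -0.3212, 0.1785]
force: [0.7, -1.1, 0.6]
grip_width: 0.0289
grasp_force: 41.2
top
violet 234 [604.9 159.6] [70.2 69.9] 8.1 zmax 0.136 top [0.6051 0.1596 0.1299]
open 235 [614.9  46.8] [70.9 69. ] 8.4 zmax 0.121 top [0.6151 0.0456 0.1172]
coral 229 [635.5 -68.5] [69.5 70.3] 9.1 zmax 0.137 top [ 0.6358 -0.0656  0.1321]
side
violet 396 [599.  162.8] [68.7 70.5] 6.3 zmax 0.133 top [0.6    0.1629 0.1282]
open 327 [609.3  47.6] [69.5 71.8] 8.3 zmax 0.121 top [0.61   0.0481 0.1156]
coral 275 [629.5 -64.1] [69.5 69.4] 8.1 zmax 0.132 top [ 0.6294 -0.0627  0.128 ]
top seal_top [([0.6123, 0.0487, 0.0906], 0.76)]
top stand_open [([0.6118, 0.045, 0.012], 0.92)]
top cap [([0.4928, -0.2368, -0.0017], 0.65), ([0.5515, -0.3565, 0.0042], 0.49)]
top cap_top [([0.5523, -0.3542, 0.0409], 0.61), ([0.4945, -0.2405, 0.0377], 0.54)]
side seal_top [([0.6096, 0.0448, 0.0876], 0.91)]
side stand_open [([0.611, 0.0442, 0.0108], 0.67)]
side cap [([0.4872, -0.3191, 0.1615], 0.7), ([0.5496, -0.3533, 0.0027], 0.53), ([0.4921, -0.2409, 0.0034], 0.43)]
side cap_top [([0.4843, -0.3214, 0.2029], 0.68), ([0.5506, -0.3517, 0.044], 0.44), ([0.496, -0.2412, 0.0455], 0.4)]
tx 261.0 ty 290.2 tz 0.1 wz 20.5 J 64.0
18.53 [ 0.4836 -0.319   0.1721] [-1.7997e+02 -3.0000e-02  1.1801e+02] F [-0.9  0.4  0.2] w 0.0289 g 41.19626829648041
```

View pics/g2.png

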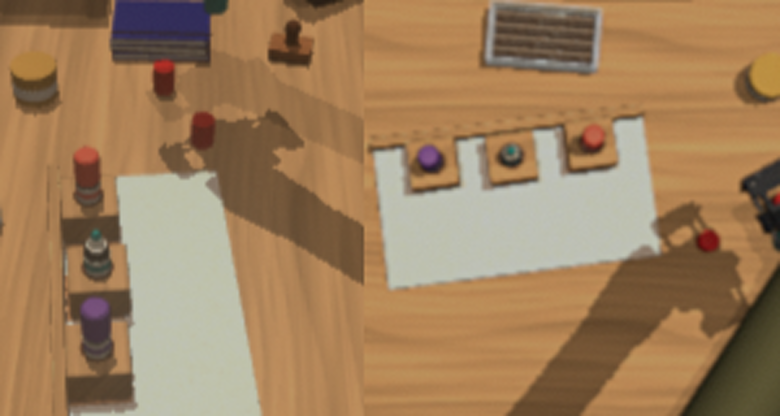

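```bash
python3 -m creep '[{"wx":0,"wy":0,"wz":0,"tx":25,"ty":28,"tz":0,"gripper":-1},{"wx":0,"wy":0,"wz":0,"tx":50,"ty":56,"tz":0,"gripper":-1},{"wx":0,"wy":0,"wz":0,"tx":75,"ty":84,"tz":0,"gripper":-1},{"wx":0,"wy":0,"wz":0,"tx":100,"ty":112,"tz":0,"gripper":-1},{"wx":0,"wy":0,"wz":0,"tx":125,"ty":140,"tz":0,"gripper":-1}]' >/dev/null
python3 -m creep '[{"wx":0,"wy":0,"wz":7,"tx":25,"ty":28,"tz":0,"gripper":-1},{"wx":0,"wy":0,"wz":14,"tx":50,"ty":56,"tz":0,"gripper":-1},{"wx":0,"wy":0,"wz":20.5,"tx":75,"ty":84,"tz":0,"gripper":-1},{"wx":0,"wy":0,"wz":20.5,"tx":100,"ty":112,"tz":0,"gripper":-1},{"wx":0,"wy":0,"wz":20.5,"tx":120,"ty":135,"tz":0,"gripper":-1}]' >/dev/null
python3 -m creep '[{"wx":0,"wy":0,"wz":0,"tx":0,"ty":0,"tz":0,"gripper":-1},{"wx":0,"wy":0,"wz":0,"tx":0,"ty":0,"tz":0,"gripper":-1},{"wx":0,"wy":0,"wz":0,"tx":0,"ty":0,"tz":0,"gripper":-1}]'
python3 -c "
from h import *
go(.612,.047,.145,97.5)"
```

```text
time_s: 19.62
tool_pos: [0.6113, 0.0253, 0.1723]
tool_rot: [-180.0, 0.1, 97.5]
force: [1.1, -0.3, 0.2]
grip_width: 0.0287
grasp_force: 41.2
tx 21.4 ty 3.5 tz 27.3 wz -0.0 J 7.0
```

```bash
python3 -m creep '[{"wx":0,"wy":0,"wz":0,"tx":21.4,"ty":3.5,"tz":0,"gripper":-1},{"wx":0,"wy":0,"wz":0,"tx":21.4,"ty":3.5,"tz":27,"gripper":-1},{"wx":0,"wy":0,"wz":0,"tx":21.4,"ty":3.5,"tz":27,"gripper":-1},{"wx":0,"wy":0,"wz":0,"tx":21.4,"ty":3.5,"tz":27,"gripper":-1},{"wx":0,"wy":0,"wz":0,"tx":21.4,"ty":3.5,"tz":27,"gripper":-1}]'
python3 - <<'E'
from h import *
a=cloud("side")[0][150:240,210:310]; b=cloud("top")[0][140:230,200:300]
cv2.imwrite("pics/g3.png",cv2.resize(np.hstack([a,b])[:,:,::-1],None,fx=4,fy=4,interpolation=cv2.INTER_CUBIC))
for q in ("seal_top","stand_open","cap","cap_top"): print(q,[(np.round(r['point'],4).tolist(),round(r['confidence'],2)) for r in nets.place_of(q,"side")[:4]])
go(.612,.047,.145,97.5)
E
```

```text
time_s: 20.03
tool_pos: [0.6123, 0.0457, 0.1463]
tool_rot: [180.0, 0.0, 97.3]
force: [0.2, -0.5, 0.5]
grip_width: 0.029
grasp_force: 41.2
seal_top [([0.6079, 0.0467, 0.0873], 0.88)]
stand_open [([0.6113, 0.0453, 0.0094], 0.89)]
cap [([0.6155, 0.0456, 0.1351], 0.63), ([0.4924, -0.2413, 0.0017], 0.63), ([0.5501, -0.3523, 0.0025], 0.5)]
cap_top [([0.798, 0.0015, 0.0002], 0.7), ([0.5481, -0.3511, 0.0415], 0.62), ([0.6142, 0.0419, 0.176], 0.59), ([0.4929, -0.2382, 0.0388], 0.59)]
tx -0.5 ty -0.7 tz 1.4 wz -0.0 J 5.0
```

View pics/g3.png

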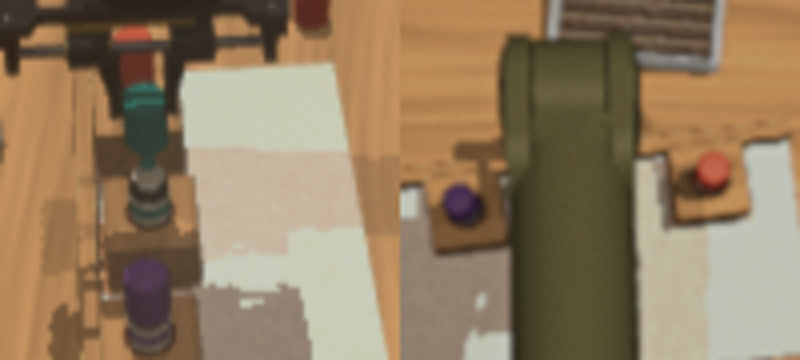

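Run:
```python
from h import *
im,P,ok=cloud("side"); h=cv2.cvtColor(im,cv2.COLOR_RGB2HSV)
n=ok&(np.hypot(P[...,0]-.612,P[...,1]-.047)<.03); Z=P[...,2]
def fit(m,r):
    from scipy.optimize import least_squares
    q=P[m][:,:2]; s=least_squares(lambda c:np.hypot(*(q-c).T)-r,[.612,.047],loss='soft_l1',f_scale=.001); print(m.sum(),s.x.round(4))
fit(n&(Z>.135)&(Z<.168)&(h[...,0]>75)&(h[...,0]<100)&(h[...,1]>80),.0155)
fit(n&(Z>.065)&(Z<.083),.015)
fit(n&(Z>.091)&(Z<.1),.0092)
im,P,ok=cloud("side"); n=ok&(np.hypot(P[...,0]-.602,P[...,1]-.161)<.03); Z=P[...,2]; fit(n&(Z>.065)&(Z<.083),.015); fit(n&(Z>.09)&(Z<.125),.0155)
st()
```

```text
0 [0.612 0.047]
43 [0.6094 0.0468]
13 [0.6089 0.0467]
41 [0.5999 0.16  ]
100 [0.6003 0.1596]
20.43 [0.6124 0.0479 0.1459] [179.97  -0.    97.51] F [ 0.  -0.8  0.1] w 0.029 g 41.19484773851582
```

Run:
```python
from h import *
from scipy.optimize import least_squares
im,P,ok=cloud("side"); h=im.astype(int)
n=ok&(np.hypot(P[...,0]-.612,P[...,1]-.047)<.03)&(h[...,1]>h[...,0]+20)&(P[...,2]>.128)&(P[...,2]<.17)
q=P[n]; print(n.sum(),np.median(q,0).round(4),np.percentile(q[:,0],[3,97]).round(4))
r=q[q[:,2]<.162][:,:2]; print(least_squares(lambda c:np.hypot(*(r-c).T)-.0155,[.612,.047],loss='soft_l1',f_scale=.001).x.round(4))
go(.612,.047,.145,97.5)
```

```text
return _methods._mean(a, axis=axis, dtype=dtype,
  ret = um.true_divide(
Traceback (most recent call last):
IndexError: index -1 is out of bounds for axis 0 with size 0
```

Run:
```python
from h import *
im,P,ok=cloud("side")
for v in (171,174,178,182,186,190,195,200): print(v,im[v,247],ok[v,247],P[v,247].round(4), P[v,244].round(4),P[v,250].round(4))
```

```text
171 [70 81 69] True [ 0.6177 -0.0581  0.0872] [ 0.6265 -0.0537  0.0911] [ 0.6111 -0.0838  0.0624]
174 [49 74 63] True [0.6061 0.0445 0.1767] [0.6146 0.0426 0.1743] [0.5976 0.0456 0.1782]
178 [51 68 59] True [0.6048 0.0595 0.1763] [0.6136 0.0547 0.1709] [0.5972 0.0535 0.1706]
182 [50 62 54] True [0.6051 0.061  0.1621] [0.6134 0.0614 0.162 ] [0.5975 0.0544 0.1557]
186 [50 62 53] True [0.6056 0.0613 0.1463] [0.6139 0.062  0.1466] [0.5979 0.0555 0.1407]
190 [53 69 59] True [0.6073 0.0513 0.1192] [ 0.6268 -0.0315  0.0287] [ 0.6084 -0.0374  0.0235]
195 [111 100  85] True [0.608  0.0519 0.0984] [0.6167 0.0519 0.098 ] [0.5994 0.0503 0.0972]
200 [74 64 54] True [0.6076 0.0606 0.0866] [0.6163 0.0608 0.0862] [0.5993 0.057  0.083 ]
```

Run:
```python
from h import *
from scipy.optimize import least_squares
im,P,ok=cloud("side"); h=im.astype(int)
n=ok&(np.hypot(P[...,0]-.612,P[...,1]-.047)<.03)&(h[...,1]>h[...,0]+7)&(P[...,2]>.128)&(P[...,2]<.168)
r=P[n][:,:2]; print(n.sum(),least_squares(lambda c:np.hypot(*(r-c).T)-.0155,[.612,.047],loss='soft_l1',f_scale=.001).x.round(4))
go(.612,.047,.145,97.5)
```

```text
73 [0.6104 0.0467]
tx -1.0 ty -0.4 tz 0.6 wz 0.0 J 5.0
```

```bash
python3 -m creep '[{"wx":0,"wy":0,"wz":0,"tx":0,"ty":-1,"tz":10,"gripper":-1},{"wx":0,"wy":0,"wz":0,"tx":0,"ty":-1,"tz":20,"gripper":-1},{"wx":0,"wy":0,"wz":0,"tx":0,"ty":-1,"tz":30,"gripper":-1},{"wx":0,"wy":0,"wz":0,"tx":0,"ty":-1,"tz":30,"gripper":-1},{"wx":0,"wy":0,"wz":0,"tx":0,"ty":-1,"tz":30,"gripper":-1}]' 50| grep -E "tool|force:|wid"
python3 -m creep '[{"wx":0,"wy":0,"wz":0,"tx":0,"ty":0,"tz":0,"gripper":-1},{"wx":0,"wy":0,"wz":0,"tx":0,"ty":0,"tz":2,"gripper":-1},{"wx":0,"wy":0,"wz":0,"tx":0,"ty":0,"tz":2,"gripper":-1},{"wx":0,"wy":0,"wz":0,"tx":0,"ty":0,"tz":2,"gripper":-1}]'| grep -E "tool|force:|wid"
```

```text
tool_pos: [0.6103, 0.0478, 0.1141]
tool_rot: [-179.9, 0.0, 97.5]
force: [0.1, -1.0, 0.4]
grip_width: 0.0284
grasp_force: 51.7
tool_pos: [0.6113, 0.0479, 0.1137]
tool_rot: [180.0, -0.0, 97.5]
force: [0.6, 0.4, -0.2]
grip_width: 0.0286
grasp_force: 51.7
```

No obstruction so far, so I'll press on in 2 mm steps.

```bash
for i in 1 2 3; do python3 -m creep '[{"wx":0,"wy":0,"wz":0,"tx":0,"ty":0,"tz":1,"gripper":-1},{"wx":0,"wy":0,"wz":0,"tx":0,"ty":0,"tz":2,"gripper":-1},{"wx":0,"wy":0,"wz":0,"tx":0,"ty":0,"tz":2,"gripper":-1}]'| grep -E "tool_pos|^force:"; done
```

```text
tool_pos: [0.6111, 0.0479, 0.1114]
force: [0.9, -0.2, -0.2]
tool_pos: [0.6114, 0.0478, 0.1102]
force: [-0.9, -1.1, 3.1]
tool_pos: [0.6116, 0.0478, 0.1091]
force: [-1.9, -0.0, 7.6]
```

```bash
for i in 1 2 3; do python3 -m creep '[{"wx":0,"wy":0,"wz":0,"tx":0,"ty":0,"tz":1,"gripper":-1},{"wx":0,"wy":0,"wz":0,"tx":0,"ty":0,"tz":2,"gripper":-1},{"wx":0,"wy":0,"wz":0,"tx":0,"ty":0,"tz":2,"gripper":-1}]'| grep -E "tool_pos|^force:"; done
```

```text
tool_pos: [0.6118, 0.0478, 0.1071]
force: [-1.3, -0.8, 5.3]
tool_pos: [0.6107, 0.0478, 0.1025]
force: [0.3, -0.1, -1.4]
tool_pos: [0.6111, 0.0479, 0.1017]
force: [-1.8, -0.1, 2.6]
```

```bash
python3 -m creep '[{"wx":0,"wy":0,"wz":0,"tx":0,"ty":2,"tz":0,"gripper":-1},{"wx":0,"wy":0,"wz":0,"tx":0,"ty":4,"tz":0,"gripper":-1},{"wx":0,"wy":0,"wz":0,"tx":0,"ty":5,"tz":0,"gripper":-1},{"wx":0,"wy":0,"wz":0,"tx":0,"ty":5,"tz":0,"gripper":-1}]'| grep -E "tool_pos|^force:"
for i in 1 2; do python3 -m creep '[{"wx":0,"wy":0,"wz":0,"tx":0,"ty":1,"tz":0,"gripper":-1},{"wx":0,"wy":0,"wz":0,"tx":0,"ty":1.5,"tz":0,"gripper":-1},{"wx":0,"wy":0,"wz":0,"tx":0,"ty":1.5,"tz":0,"gripper":-1}]'| grep -E "tool_pos|^force:"; done
```

```text
tool_pos: [0.6167, 0.0488, 0.1017]
force: [-0.7, -0.1, 2.9]
tool_pos: [0.6178, 0.0489, 0.1016]
force: [-1.1, 1.0, 2.7]
tool_pos: [0.6191, 0.049, 0.1016]
force: [-1.0, -0.7, 3.5]
```

```bash
for i in 1 2 3; do python3 -m creep '[{"wx":0,"wy":0,"wz":0,"tx":0,"ty":1,"tz":0,"gripper":-1},{"wx":0,"wy":0,"wz":0,"tx":0,"ty":1.5,"tz":0,"gripper":-1},{"wx":0,"wy":0,"wz":0,"tx":0,"ty":1.5,"tz":0,"gripper":-1}]'| grep -E "tool_|^force:"; done
```

```text
tool_pos: [0.6196, 0.0491, 0.1014]
tool_rot: [-179.9, -0.0, 97.5]
force: [-5.0, -0.3, 4.5]
tool_pos: [0.6203, 0.0492, 0.1014]
tool_rot: [-179.8, -0.0, 97.5]
force: [-6.2, -0.7, 5.7]
tool_pos: [0.6216, 0.0494, 0.1016]
tool_rot: [-179.7, -0.0, 97.5]
force: [-7.6, 0.2, 7.0]
```

```bash
python3 -m creep '[{"wx":0,"wy":0,"wz":0,"tx":0,"ty":-2,"tz":1,"gripper":-1},{"wx":0,"wy":0,"wz":0,"tx":0,"ty":-3,"tz":2,"gripper":-1},{"wx":0,"wy":0,"wz":0,"tx":0,"ty":-3,"tz":3,"gripper":-1},{"wx":0,"wy":0,"wz":0,"tx":0,"ty":-3,"tz":3,"gripper":-1},{"wx":0,"wy":0,"wz":0,"tx":0,"ty":-3,"tz":3,"gripper":-1}]'| grep -E "tool_|^force:"
python3 -m creep '[{"wx":0,"wy":0,"wz":0,"tx":0,"ty":0,"tz":2,"gripper":-1},{"wx":0,"wy":0,"wz":0,"tx":0,"ty":0,"tz":3,"gripper":-1},{"wx":0,"wy":0,"wz":0,"tx":0,"ty":0,"tz":3,"gripper":-1},{"wx":0,"wy":0,"wz":0,"tx":0,"ty":0,"tz":3,"gripper":-1}]'| grep -E "tool_|force:|wid"
```

```text
tool_pos: [0.6202, 0.0492, 0.0997]
tool_rot: [-180.0, -0.0, 97.5]
force: [-7.6, 0.1, 9.4]
tool_pos: [0.6203, 0.0492, 0.099]
tool_rot: [-180.0, -0.1, 97.5]
force: [-10.6, -0.2, 20.7]
grip_width: 0.0286
grasp_force: 52.1
```

```bash
python3 -m creep '[{"wx":0,"wy":0,"wz":0,"tx":0,"ty":-2,"tz":0,"gripper":-1},{"wx":0,"wy":0,"wz":0,"tx":0,"ty":-2,"tz":0,"gripper":-1},{"wx":0,"wy":0,"wz":0,"tx":0,"ty":-2,"tz":0,"gripper":-1}]'| grep -E "tool_|force:|wid"
python3 m.py | grep -vE "cap"
python3 - <<'E'
from h import *
a=cloud("side")[0][140:270,210:330]; b=cloud("top")[0][130:260,190:310]
cv2.imwrite("pics/g4.png",cv2.resize(np.hstack([a,b])[:,:,::-1],None,fx=3.3,fy=3.3,interpolation=cv2.INTER_CUBIC)); st()
E
```

```text
tool_pos: [0.6196, 0.0491, 0.0989]
tool_rot: [179.8, -0.1, 97.5]
force: [-7.4, -1.0, 17.9]
grip_width: 0.0283
grasp_force: 52.3
top
violet 225 [605.2 159.7] [70.6 70. ] 8.5 zmax 0.136 top [0.6045 0.1592 0.1308]
open 0 [0. 0.] [0. 0.] 0.0 zmax 0.568 top [0.5583 0.0464 0.5626]
coral 232 [635.5 -68.2] [70.2 69.1] 8.4 zmax 0.138 top [ 0.6349 -0.0691  0.1323]
tray [549.1  40.4] [498.9 396.4] 89.75
rail [628.   50.2] [ 84.3 397.9] 7.64
side
violet 401 [599.  161.4] [68.7 71.5] 6.2 zmax 0.529 top [0.6105 0.0969 0.5258]
open 322 [614.1  49.2] [68.3 74.1] 6.2 zmax 0.564 top [0.5599 0.0536 0.5592]
coral 102 [626.1 -56. ] [58.9 68.7] 89.5 zmax 0.096 top [ 0.6293 -0.0533  0.0911]
tray [590.2  48.6] [298.1 402.9] 8.84
rail [639.1  96.1] [ 39.5 313.4] 7.62
25.62 [0.6196 0.0491 0.099 ] [ 1.7984e+02 -5.0000e-02  9.7510e+01] F [-8.   0.8 17.7] w 0.0284 g 52.28373634527088m.py:9: RuntimeWarning: Mean of empty slice.
  t=P[ok&(np.hypot(P[...,0]-x,P[...,1]-y)<.03)&(P[...,2]>.034)]; r=cv2.minAreaRect((t[:,:2]*1000).astype(np.float32));print(n,len(t),t.mean(0).round(4),np.round(r[0],1),np.round(r[1],1))
  ret = um.true_divide(
```

View pics/g4.png

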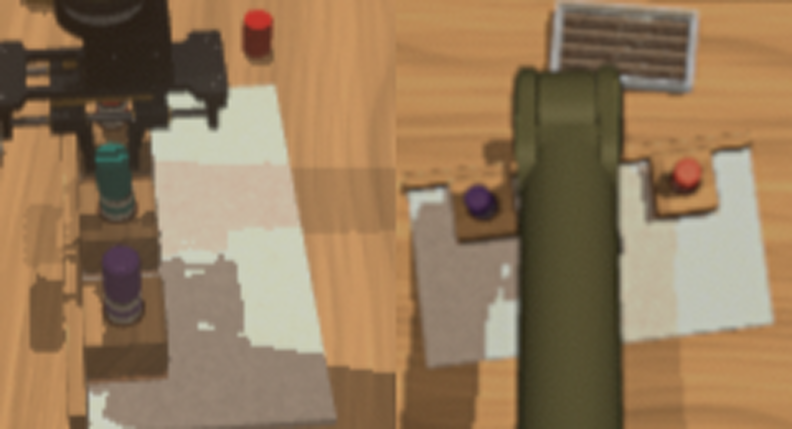

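```bash
python3 -m creep '[{"wx":0,"wy":0,"wz":0,"tx":0,"ty":-2,"tz":0,"gripper":-1},{"wx":0,"wy":0,"wz":0,"tx":0,"ty":-2,"tz":0,"gripper":-1},{"wx":0,"wy":0,"wz":0,"tx":0,"ty":-2,"tz":0,"gripper":-1},{"wx":0,"wy":0,"wz":0,"tx":0,"ty":-2,"tz":0,"gripper":-1}]'| grep -E "tool_|force:|wid"
python3 -m creep '[{"wx":0,"wy":0,"wz":0,"tx":0,"ty":0,"tz":0,"gripper":-1},{"wx":0,"wy":0,"wz":0,"tx":0,"ty":0,"tz":0,"gripper":-1},{"wx":0,"wy":0,"wz":0,"tx":0,"ty":0,"tz":0,"gripper":-1},{"wx":0,"wy":0,"wz":0,"tx":0,"ty":0,"tz":0,"gripper":-1},{"wx":0,"wy":0,"wz":0,"tx":0,"ty":0,"tz":0,"gripper":-1}]'| grep -E "tool_|force:|wid"
```

```text
tool_pos: [0.6193, 0.0491, 0.099]
tool_rot: [179.6, -0.0, 97.5]
force: [-3.8, -0.5, 14.2]
grip_width: 0.0283
grasp_force: 52.4
tool_pos: [0.6193, 0.0491, 0.099]
tool_rot: [179.6, -0.0, 97.5]
force: [-3.2, 0.0, 14.2]
grip_width: 0.0284
grasp_force: 52.4
```

Stable: about 14 N down and 3 N against the rail. Handing in.

```bash
python3 -c "
from cell import env
print(env.sign_off())"
```

```text
the job is handed in; nothing more can be done
None
```

I handed the job in with all three stands squared on their own cork squares against the rail, and the teal cap clicked on and still pressed down with about 14 N; sign-off returned no verdict, so I don't know the judged result.

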